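# Set a lab stage against its spring stop with the play taken up

## Task

Working only the hand lever's knob, first draw the tube carriage back until its tail covers the red line, then bring it forward, always moving forward, until it presses the blue stop's spring pin in about 5 mm (about 8 N), never hard. If you go too far, back off to the red line and come up again, so that the lever's red peg ends bearing on the front wall of its slot with all the play taken up. Then let go of the knob, and leave the jar, the tip box and the pen alone.

Things in the scene. Friction and masses are not known exactly. Their poses are not given: they have to be found in the camera images.
- stage: White base plate, 200 (x) x 340 (y) x 16 mm, fixed to the bench; carries lever, carriage on rails and blue stop. Origin: centre of its underside, on the bench. +x: from the lever side to the carriage side, away from the robot; +y: the carriage's forward direction, towards the stop; z up. A red line runs across it at y = -93 to -90 mm.
- lever (a joint): Angle a of the hand lever, rad, -0.85 to 0.70; upright axis at stage x -30, y 0 mm. At 0 the knob points to stage -x. Positive = counter-clockwise from above: knob moves to -y, carriage is driven forward (+y). Own friction 0.12 N m; stays where left. Knob 90 mm from the axis; opposite it, 44 mm from the axis, a red peg works in a slot of the carriage: peg stage y = 44 sin(a) mm.
- knob (a point): Grip point on the axis of the lever's upright round orange knob (18 mm diameter, black band, 29 to 87 mm above the bench), 62 mm above the bench. The lever arm under it is 14 mm wide, its top 30 mm above the bench. At lever angle a: stage x = -30 - 90 cos(a), y = -90 sin(a) mm. The knob does not spin on the arm.
- peg (a point): Lever's upright red peg, 10 mm diameter, top 54 mm above the bench, point on its axis 43 mm above the bench. The carriage's slot is 24 mm wide, so it has 14 mm of free play: in the carriage's frame its y is +37 mm when it bears on the front wall (driving forward) and +23 mm on the rear wall (drawing back).
- carriage: Aluminium carriage 70 (x) x 90 (y) mm with a fixed yellow rack of capped tubes, top 89 mm above the bench. Slides along stage y, friction about 14 N, stays where left. Axes as the stage's; origin at bench height, stage x 55, mid-length: tail 45 mm behind it, steel striker face 45 mm ahead. Tail just covers the red line at origin stage y = -48 mm; rear end of travel -57.
- stop: Blue block 44 x 80 x 50 mm fixed at stage x 55, y 50 mm; origin: mid bottom edge of its face towards the carriage, 16 mm above the bench. A brass bush (20 mm diameter) and in it a steel spring pin (12 mm) face the carriage, axis 50 mm above the bench. The bush is screwed in or out: free pin tip 25 to 42 mm out of the block, not measured, to be felt. Spring 1.5 N per mm from zero; bottoms at 15 mm.
- jar: Bystander: clear jar with a red cap, 40 mm diameter, 75 mm high; origin at the centre of its underside.
- tipbox: Bystander: yellow and pale pipette tip box, 85 x 120 x 64 mm; origin at the centre of its underside.
- pen: Bystander: black and grey marker pen lying flat, 135 mm long, 13 mm diameter, along its own y; origin under its middle.

How it is judged (in metres and radians):
On the way:
1. the carriage is drawn back until its tail covers the red line (y of carriage in the frame of stage below -0.048 m), for 0.1 s.
At the end, for the whole second after the job is handed in: The carriage rests against the spring pin with 4.5 to 12 N (pin pressed in 3 to 8 mm), the red peg is within 1.5 mm of bearing on the front wall of its slot, and carriage and lever are at rest (contact force between stop and carriage between 4.5 and 12 N and y of peg in the frame of carriage above 0.0355 m and linear speed of carriage below 0.003 m/s and velocity of joint lever between -0.03 and 0.03 rad/s); the robot touches nothing.
It fails at once if the carriage is pressed on the spring pin with more than 17 N (contact force between stop and carriage above 17 N).
It fails at once if the robot touches the carriage instead of working the lever (contact force between the arm and carriage above 0.5 N).
It fails at once if the gripper touches the carriage instead of working the lever (contact force between the fingers and carriage above 0.5 N).
It fails at once if the robot touches the spring stop (contact force between any of the arm, the fingers and stop above 0.5 N).
It fails at once if the jar, the tip box or the pen is moved more than 15 mm (distance of any of jar, tipbox, pen from where it was at the start of the episode above 0.015 m).
It also fails if it takes over 64 s, if anything falls off the work surface, if the arm or the gripper's body presses on something with over 40 N, if the wrist force passes 120 N, or if a joint passes its speed limit or range.

## Robot

A 6-joint arm with a two-finger parallel gripper is mounted at the origin on the work surface. World frame = base frame: x ahead of the robot, y to its left, z up, the work surface at z = 0. Lengths are in mm, angles in degrees, forces in N, time in s.
With the tool pointing down it reaches from about 300 to 850 mm from the base axis. Payload 4.2 kg.
Tool frame: the origin (TCP) lies at the very end of the fingers, on their centre line; the grasp point (between the pads) lies env.grip_point_offset behind it (env.grip_point_offset is the distance from the TCP to the grasp point, in mm); z points along the fingers, y is the direction in which the jaws open and shut (so a half turn about z gives the same grasp; the last joint's range is limited). The gripper opens to 91 mm and grips with 3 to 60 N. Pads are 32 mm wide; open, the fingers measure 118 mm over their backs; the gripper's body (76 mm by 178 mm) begins 60 mm behind the grasp point.
Start: joints at [63.484, 18.312, 89.639, -0, 72.044, -1.146], TCP at [246.375, 519.56, 213.976] pointing down, gripper open.
Joint ranges: [-177.97, 177.97], [-48.28, 115.42], [12.27, 149.76], [-77.06, 257.06], [2.81, 150.46], [-146.56, 146.56]. Speed limits (degrees/s): [147.25, 147.25, 180, 180, 180, 180].

## Interface

Orientations are given as [roll, pitch, yaw] about the fixed x, y, z axes, in that order (R = Rz(yaw) Ry(pitch) Rx(roll)).
In Python, from workcell import env, grab_frame, camera_params gives the robot as it stands. The module is installed in compiled form; this text tells all that it offers.
- The arm moves only by the shell command python3 -m creep 'ROWS' [OPENING] [FORCE]. ROWS is a JSON object of lists of equal length, an entry for each row: "offset": the shift along the tool's x, y, z in m, a list of three; "rotation": the turn, a rotation vector about the tool's x, y, z in degrees, a list of three. A call has 1 to 5 rows; each row shifts and turns the commanded pose from where the row before left it, along the tool's axes as they then stand; what a row does not reach is not made up. A row lasts 1/8 s, in which the tool goes at most 62.5 mm and 10.7 degrees, less where a joint would pass 70% of its speed; a pose out of reach is approached as far as the arm can. A call is refused whole if a number of a shift passes 0.0625 or a number of a turn 10.7, either way. A call with a gripper value outside its range is refused whole. OPENING is the closure, from 0 (fully open) to 1 (shut), set as the call begins (- or left out, the last holds). The fingers move at their own pace and stop on an object; FORCE is the grip in N (left out, the last holds). Time passes only in rows, so rows that do not move let the fingers close. It gives the time, the measured TCP pose, the force and the opening at its end, in the units of the state.
- env.state(): the state, without advancing time (a new reading comes with each control period).
- grab_frame(name): name is "scene" or "top" or "wrist"; returns the picture (480x640x3 uint8, red, green, blue); there is no depth.
- camera_params(name): a dict with "mtx" (3x3 intrinsics, pixels), "k1" (the pictures are not rectified: a ray, as slopes to the right and down, at radius r is drawn at 1 + k1 r^2 times it, then the intrinsics apply), "R" (3x3) and "t" (3): a world point X has camera coordinates R X + t. Camera axes: x right, y down, z forward; pixel columns grow to the right and rows downward; lengths in mm; the calibration is good to about 2 mm. A picture is of the moment at which its call begins: read the wrist's pose just before it. camera_params takes no time and is no camera call; for the wrist camera it gives the pose at the moment of the call.
- env.job_done(): hands the job in, once; it reports no verdict.
The state is a dict: "time_s": time; "qpos": joint angles; "qvel": joint speeds; "effort": joint torques, N m; "ee_pos": TCP position; "ee_rot": TCP orientation; "force": force on the tool from outside, world axes, zero at the start; "torque": the same for the moment, N m; "gripper_width": finger opening in mm.
Only numpy, scipy, OpenCV 4.12 (cv2) and the standard library are available. Lean on these libraries where they do the work, as an engineer would, in place of code of your own. Each camera call takes 0.05 s, during which the arm holds its last target.

## Working session

There is one attempt and no reset: what is moved stays moved. The work goes in short steps, Python scripts to look and compute and a shell command to move; the robot and the scene stay as the last step left them, time stands still between calls to the robot, and variables do not carry over. Pictures are saved under pics/ and viewed, and the job is handed in when it is done.

```bash
mkdir -p pics; python3 - <<'E'
from workcell import env, grab_frame, camera_params
import cv2
print(env.state(), env.grip_point_offset)
for n in ("scene","top","wrist"):
    p=camera_params(n); print(n,p)
    cv2.imwrite(f"pics/{n}0.png",grab_frame(n)[:,:,::-1])
E
```

```text
{'time_s': 0.0, 'qpos': array([ 6.34817058e+01,  1.83493869e+01,  8.97076664e+01, -1.66671130e-03,
        7.20411929e+01, -1.14660655e+00]), 'qvel': array([-0.00244948, -0.00557895, -0.05749843, -0.16317273,  0.06180036,
        0.05164764]), 'effort': array([-1.50074419e-05, -4.12477076e+01, -2.31968808e+01,  7.27559673e-02,
        4.58570290e-02, -1.32839345e-04]), 'ee_pos': array([246.16958841, 519.08129348, 213.13431843]), 'ee_rot': array([-1.79901742e+02, -3.81672020e-04,  1.54628827e+02]), 'force': array([ 0.40223832, -0.27361575, -0.35247003]), 'torque': array([-0.03209945, -0.02833487, -0.02810408]), 'gripper_width': 91.39325792199877} 18.8
scene {'mtx': array([[449.04874423,   0.        , 320.05501245],
       [  0.        , 449.04874423, 243.79280841],
       [  0.        ,   0.        ,   1.        ]]), 'k1': -0.06979942076748678, 'R': array([[-0.54345466,  0.83930854,  0.01477182],
       [ 0.68654251,  0.45452636, -0.56750786],
       [-0.48302837, -0.29827331, -0.82323546]]), 't': array([ 279.51698117, -371.23568283, 1204.10465976])}
top {'mtx': array([[560.90045416,   0.        , 315.48800184],
       [  0.        , 560.90045416, 241.70099205],
       [  0.        ,   0.        ,   1.        ]]), 'k1': -0.025445372732464482, 'R': array([[-0.02932563, -0.9992416 , -0.02561692],
       [-0.98973714,  0.03261344, -0.13912859],
       [ 0.13985853,  0.02127399, -0.98994293]]), 't': array([  82.12124154,  571.11835181, 1140.91818433])}
wrist {'mtx': array([[418.18427352,   0.        , 319.33200549],
       [  0.        , 418.18427352, 237.82678126],
       [  0.        ,   0.        ,   1.        ]]), 'k1': 0.0019133216371525464, 'R': array([[ 0.42838467,  0.90359485, -0.00171076],
       [ 0.86389   , -0.40900449,  0.29395474],
       [ 0.26491628, -0.12740362, -0.95581781]]), 't': array([-573.76344441,  -33.22107314,  393.08167021])}
```

View pics/scene0.png

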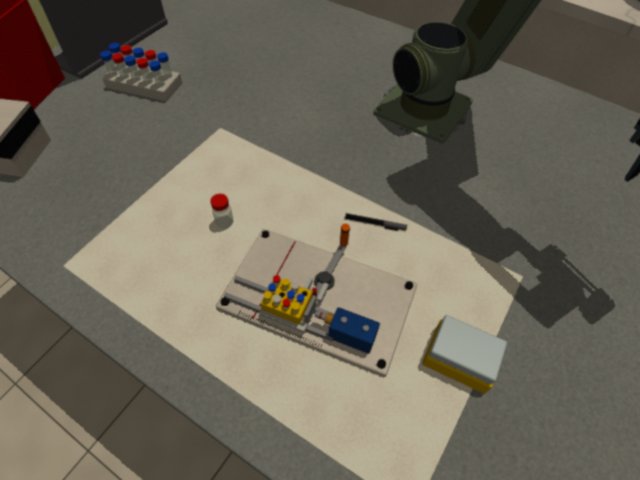

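View pics/top0.png

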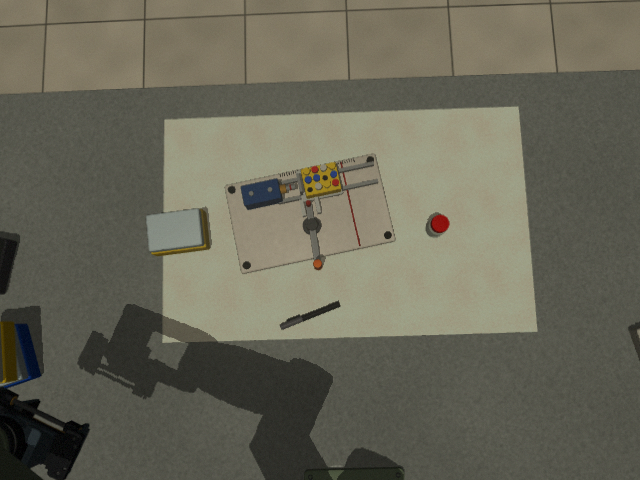

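View pics/wrist0.png

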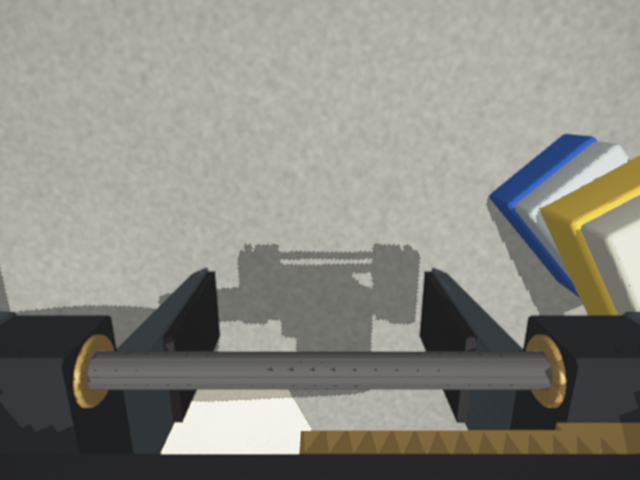

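The pictures show the stage at centre, in the top view: plate corners at about (227,187), (374,155), (394,240), (242,272), knob (318,264), pivot (312,226). The pen is at (310,315), the jar at (438,224) and the tip box at (180,232). Next I measure.

```bash
cat > h.py <<'E'
import numpy as np, cv2
from workcell import env, grab_frame, camera_params
def dist(p): return np.array([p['k1'],0,0,0,0.])
def ray(p,uv):
    n=cv2.undistortPoints(np.array([[uv]],float),p['mtx'],dist(p))[0,0]
    R,t=np.array(p['R']),np.array(p['t'])
    return -R.T@t, R.T@np.array([n[0],n[1],1.])
def onz(p,uv,z):
    c,d=ray(p,uv); return c+d*(z-c[2])/d[2]
def two(p1,u1,p2,u2):
    c1,d1=ray(p1,u1);c2,d2=ray(p2,u2)
    s=np.linalg.lstsq(np.c_[d1,-d2],c2-c1,rcond=None)[0]
    a=c1+s[0]*d1;b=c2+s[1]*d2
    return (a+b)/2,np.linalg.norm(a-b)
def proj(p,X):
    R,t=np.array(p['R']),np.array(p['t'])
    return cv2.projectPoints(np.array([X],float),cv2.Rodrigues(R)[0],t,p['mtx'],dist(p))[0][0,0]
def blobs(mask,amin=4):
    n,l,s,c=cv2.connectedComponentsWithStats(mask.astype(np.uint8))
    return [(c[i].round(1),s[i,4],s[i,:4]) for i in range(1,n) if s[i,4]>=amin]
def hsv(im): return cv2.cvtColor(im,cv2.COLOR_RGB2HSV).astype(int)
E
python3 - <<'E'
from h import *
for n,box in (("top",(215,145,405,280)),("scene",(210,215,425,380))):
    im=cv2.imread(f"pics/{n}0.png")[:,:,::-1].copy(); H=hsv(im)
    x0,y0,x1,y1=box
    m=np.zeros(im.shape[:2],bool); m[y0:y1,x0:x1]=1
    print(n,'dark'); [print(b) for b in blobs((H[...,2]<60)&m&(H[...,1]<140),6)]
    print('orange'); [print(b) for b in blobs((H[...,0]>=5)&(H[...,0]<=14)&(H[...,1]>170)&(H[...,2]>120)&m,6)]
    print('red'); [print(b) for b in blobs(((H[...,0]<4)|(H[...,0]>174))&(H[...,1]>130)&(H[...,2]>80)&m,4)]
    cv2.imwrite(f"pics/{n}1.png",cv2.resize(im[y0:y1,x0:x1,::-1],None,fx=3.5,fy=3.5,interpolation=cv2.INTER_CUBIC))
E
```

```text
top dark
(array([369.7, 159. ]), np.int32(29), array([367, 157,   7,   5], dtype=int32))
(array([324.6, 177.4]), np.int32(15), array([323, 176,   4,   4], dtype=int32))
(array([278.2, 183.1]), np.int32(9), array([277, 180,   3,   7], dtype=int32))
(array([231.1, 189.4]), np.int32(36), array([228, 187,   7,   6], dtype=int32))
(array([309.5, 189.3]), np.int32(14), array([308, 188,   4,   4], dtype=int32))
(array([264.7, 202.8]), np.int32(182), array([245, 192,  38,  18], dtype=int32))
(array([311.6, 224.7]), np.int32(150), array([303, 218,  18,  16], dtype=int32))
(array([387.3, 234.9]), np.int32(39), array([384, 232,   7,   7], dtype=int32))
(array([246.3, 265.1]), np.int32(41), array([243, 262,   8,   7], dtype=int32))
orange
(array([333.8, 180.1]), np.int32(9), array([332, 179,   6,   5], dtype=int32))
(array([317.1, 263.2]), np.int32(48), array([314, 260,   8,   8], dtype=int32))
red
(array([314.1, 169.1]), np.int32(27), array([312, 167,   6,   6], dtype=int32))
(array([335.1, 182.3]), np.int32(25), array([333, 180,   6,   6], dtype=int32))
(array([308. , 202.7]), np.int32(6), arr
[... 798 characters left out ...]
nt32(7), array([253, 309,   6,   3], dtype=int32))
(array([338.2, 340.6]), np.int32(115), array([311, 327,  60,  26], dtype=int32))
(array([380.9, 363.5]), np.int32(54), array([377, 360,   8,   8], dtype=int32))
orange
(array([345.1, 226.6]), np.int32(40), array([342, 224,   7,   7], dtype=int32))
(array([283.8, 300.8]), np.int32(9), array([283, 299,   4,   6], dtype=int32))
red
(array([275.9, 278.3]), np.int32(37), array([273, 275,   7,   8], dtype=int32))
(array([314.8, 289.6]), np.int32(12), array([313, 288,   4,   4], dtype=int32))
(array([286.1, 302.4]), np.int32(27), array([284, 300,   5,   6], dtype=int32))
(array([320.2, 314.5]), np.int32(4), array([320, 313,   2,   4], dtype=int32))
```

View pics/top1.png

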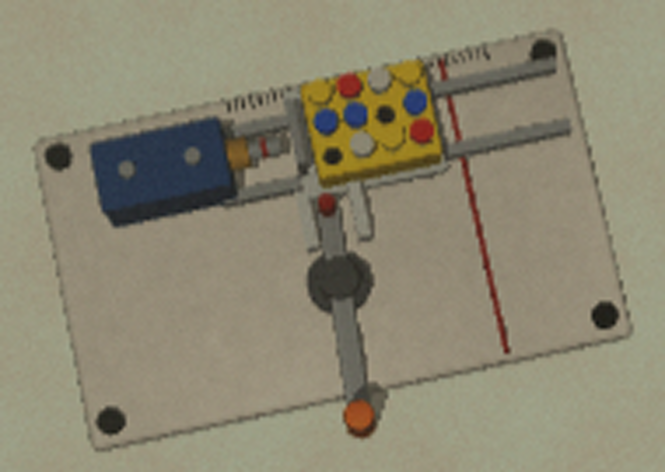

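View pics/scene1.png

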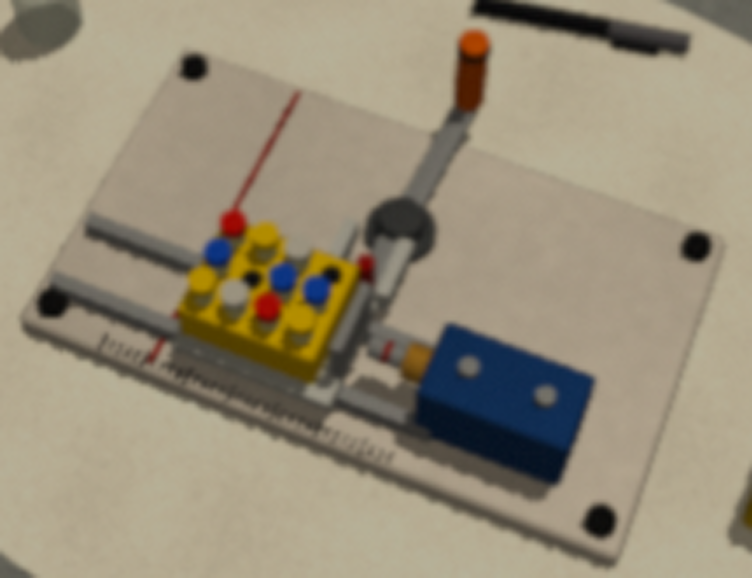

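```bash
cat > stage.py <<'E'
from h import *
pt,ps=camera_params("top"),camera_params("scene")
# order: (-x,-y),(+x,-y),(+x,+y),(-x,+y)
T=[(387.3,234.9),(369.7,159),(231.1,189.4),(246.3,265.1)]
S=[(265,233.8),(222.6+3,302),(380.9,363.5),(408.4,285.1)]
P=np.array([onz(pt,u,18) for u in T])
if __name__=="__main__":
    Q=np.array([onz(ps,u,18) for u in S]); print(P.round(1)); print(Q.round(1))
    for A in(P,Q):
        print(A.mean(0).round(1), [np.degrees(np.arctan2(-(A[j]-A[i])[0],(A[j]-A[i])[1])).round(2) for i,j in((0,3),(1,2))],[np.degrees(np.arctan2((A[j]-A[i])[1],(A[j]-A[i])[0])).round(2) for i,j in((0,1),(3,2))])
        print([np.linalg.norm(A[i]-A[(i+1)%4]).round(1) for i in range(4)])
    k,e=two(pt,(317.1,263.2),ps,(345.1,226.6)); print('knobtop',k,e)
    g,e=two(pt,(308,202.7),ps,(314.8,289.6)); print('peg',g,e)
    print('pivot@45',onz(pt,(311.6,224.7),45),onz(ps,(324.4,278.7),45))
    for n,p,u,z in(('pen',pt,(310,315),6),('jar',pt,(439,223),75)): print(n,onz(p,u,z))
E
python3 stage.py
```

```text
[[586.3 -89.7  18. ]
 [755.6 -59.3  18. ]
 [698.2 246.   18. ]
 [530.9 214.6  18. ]]
[[585.4 -90.8  18. ]
 [753.5 -57.5  18. ]
 [697.8 245.1  18. ]
 [530.4 214.5  18. ]]
[642.7  77.9  18. ] [np.float64(10.32), np.float64(10.64)] [np.float64(10.19), np.float64(10.63)]
[np.float64(172.0), np.float64(310.6), np.float64(170.2), np.float64(309.3)]
[641.8  77.8  18. ] [np.float64(10.21), np.float64(10.42)] [np.float64(11.2), np.float64(10.35)]
[np.float64(171.3), np.float64(307.7), np.float64(170.2), np.float64(310.2)]
knobtop [523.15822202  61.43041773  86.14174532] 0.13232719251541517
peg [654.89870227  77.92257335  53.01014924] 1.1984718762602369
pivot@45 [609.29885689  71.35566712  45.        ] [621.5811435   78.37887926  45.        ]
pen [420.94971973  81.38767834   6.        ]
jar [ 598.89497655 -190.26467913   75.        ]
```

Stage centre is near (642, 78) with yaw about 10.4°. The knob is at (523, 61), which gives a ≈ −0.06, a radius of 90 mm and a height of 86 mm. All of these match the given sizes. I'll go above the knob and turn the tool to yaw 7°.

```bash
python3 -m creep '{"offset":[[-0.0446,-0.0295,0],[-0.0446,-0.0295,0],[-0.0446,-0.0295,0],[-0.0446,-0.0295,0],[-0.0446,-0.0295,0]],"rotation":[[0,0,0],[0,0,0],[0,0,0],[0,0,0],[0,0,0]]}'
python3 -m creep '{"offset":[[-0.0446,-0.0295,0],[-0.0446,-0.0295,0],[-0.0446,-0.0295,0],[-0.0446,-0.0295,0],[-0.0446,-0.0295,0]],"rotation":[[0,0,0],[0,0,0],[0,0,0],[0,0,0],[0,0,0]]}'
python3 -m creep '{"offset":[[0,0,0],[0,0,0],[0,0,0],[0,0,0],[0,0,0]],"rotation":[[0,0,10.54],[0,0,10.54],[0,0,10.54],[0,0,10.54],[0,0,10.54]]}' 0.4
python3 -m creep '{"offset":[[0,0,0],[0,0,0],[0,0,0],[0,0,0],[0,0,0]],"rotation":[[0,0,10.54],[0,0,10.54],[0,0,10.54],[0,0,10.54],[0,0,10.54]]}'
python3 -m creep '{"offset":[[0,0,0],[0,0,0],[0,0,0],[0,0,0]],"rotation":[[0,0,10.54],[0,0,10.54],[0,0,10.54],[0,0,10.54]]}'
```

```text
time_s: 0.78
ee_pos: [385.2, 289.2, 213.8]
ee_rot: [180.0, 0.0, 154.6]
force: [0.2, 0.1, 0.0]
gripper_width: 91.4
time_s: 1.4
ee_pos: [523.5, 60.3, 213.8]
ee_rot: [180.0, -0.0, 154.6]
force: [0.2, -0.4, 0.1]
gripper_width: 91.0
time_s: 2.02
ee_pos: [522.7, 61.9, 213.6]
ee_rot: [-180.0, -0.0, 101.6]
force: [0.5, -0.9, -0.6]
gripper_width: 55.0
time_s: 2.65
ee_pos: [522.7, 61.9, 213.6]
ee_rot: [-180.0, 0.0, 48.9]
force: [-0.1, 0.2, 0.3]
gripper_width: 54.6
time_s: 3.15
ee_pos: [522.7, 61.9, 213.6]
ee_rot: [-180.0, 0.0, 6.7]
force: [-0.6, -0.2, -0.1]
gripper_width: 55.0
```

```bash
python3 - <<'E'
from h import *
p=camera_params("wrist"); im=grab_frame("wrist")
cv2.imwrite("pics/w1.png",im[:,:,::-1])
H=hsv(im)
[print(b) for b in blobs((H[...,0]>=5)&(H[...,0]<=14)&(H[...,1]>170)&(H[...,2]>120),20)]
print('predict knob', proj(p,(523.2,61.4,86)))
E
```

```text
(array([321.1, 227.5]), np.int32(336), array([311, 218,  21,  20], dtype=int32))
predict knob [319.70414261 225.95786977]
```

View pics/w1.png

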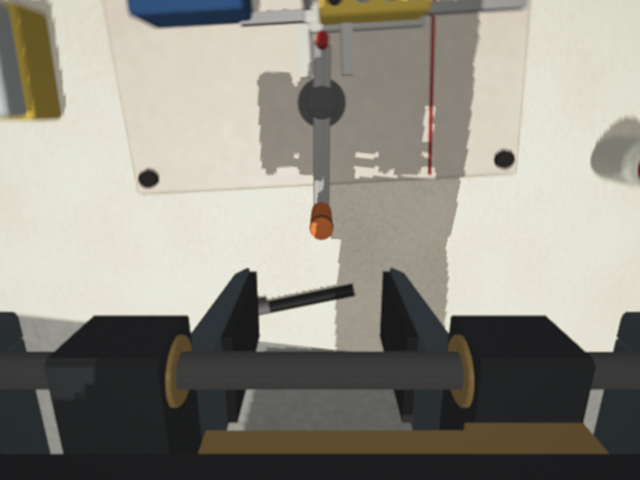

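The wrist view has the knob at (321,227), as predicted, and the lever straight up the picture. Next I descend and grip.

```bash
python3 -m creep '{"offset":[[0,0,0.05],[0,0,0.05],[0,0,0.04],[0,0,0.02],[0,0,0.01]],"rotation":[[0,0,0],[0,0,0],[0,0,0],[0,0,0],[0,0,0]]}'
python3 -m creep '{"offset":[[0,0,0],[0,0,0],[0,0,0],[0,0,0],[0,0,0]],"rotation":[[0,0,0],[0,0,0],[0,0,0],[0,0,0],[0,0,0]]}' 0.85 15
python3 - <<'E'
from h import *
s=env.state();print(s['force'],s['torque'],s['ee_pos'],s['gripper_width'])
cv2.imwrite("pics/w2.png",grab_frame("wrist")[:,:,::-1])
E
```

```text
time_s: 3.82
ee_pos: [522.2, 61.8, 42.6]
ee_rot: [-180.0, 0.1, 7.2]
force: [0.5, -0.3, 0.0]
gripper_width: 54.5
time_s: 4.45
ee_pos: [523.3, 61.8, 44.5]
ee_rot: [180.0, -0.1, 7.1]
force: [-0.0, -0.4, 3.6]
gripper_width: 17.2
[-0.03488472 -0.43273258  3.60745376] [-0.21458172  0.16749121 -0.01642915] [523.31468178  61.83644253  44.52177586] 17.2153278343708
```

View pics/w2.png

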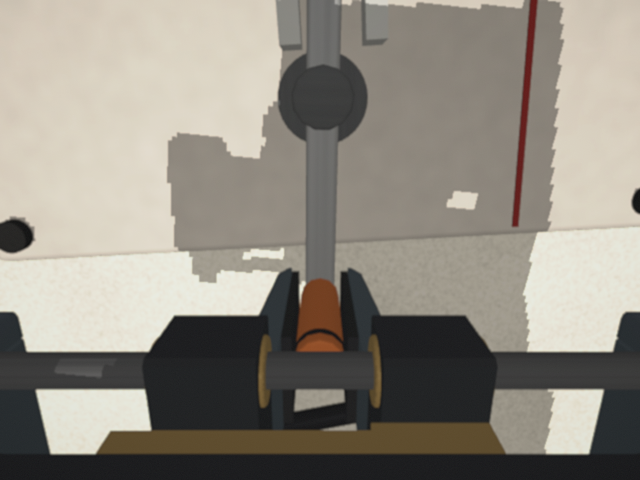

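```bash
python3 -m creep '{"offset":[[0.00012,-0.0047,0],[0.00012,-0.0047,0],[0.00012,-0.0047,0],[0.00012,-0.0047,0],[0.00012,-0.0047,0]],"rotation":[[0,0,3],[0,0,3],[0,0,3],[0,0,3],[0,0,3]]}'
python3 -m creep '{"offset":[[0.00012,-0.0047,0],[0.00012,-0.0047,0],[0.00012,-0.0047,0],[0.00012,-0.0047,0],[0.00012,-0.0047,0]],"rotation":[[0,0,3],[0,0,3],[0,0,3],[0,0,3],[0,0,3]]}'
python3 -m creep '{"offset":[[0.00012,-0.0047,0],[0.00012,-0.0047,0],[0,0,0]],"rotation":[[0,0,3],[0,0,3],[0,0,0]]}'
cat > st.py <<'E'
from h import *
import sys
s=env.state();e=s['ee_pos']
th=np.radians(10.4);C=np.array([642.3,77.9])
c,n=np.cos(th),np.sin(th)
d=e[:2]-C; k=np.array([c*d[0]+n*d[1],-n*d[0]+c*d[1]])
a=np.arctan2(-k[1],-30-k[0]); r=np.hypot(k[1],-30-k[0])
f=s['force']; fs=np.array([c*f[0]+n*f[1],-n*f[0]+c*f[1]])
# tangential force needed: direction of +a = (sin a,-cos a)
ft=-(fs@np.array([np.sin(a),-np.cos(a)])); fr=fs@np.array([np.cos(a),np.sin(a)])
print(f"a={a:.4f} r={r:.1f} peg_y={44*np.sin(a):.2f} carr_fwd={44*np.sin(a)-37:.2f} carr_back={44*np.sin(a)-23:.2f} tang={ft:.1f} rad={fr:.1f} yawerr={s['ee_rot'][2]-10.4-np.degrees(a):.2f} w={s['gripper_width']:.1f} t={s['time_s']:.1f}")
if len(sys.argv)>1:
    for nm in sys.argv[2:]:
        im=grab_frame(nm)
        cv2.imwrite(f"pics/{nm}{sys.argv[1]}.png",im[:,:,::-1])
        if nm=="scene":
            cv2.imwrite(f"pics/sc{sys.argv[1]}.png",cv2.resize(im[255:375,215:405,::-1],None,fx=4,fy=4,interpolation=cv2.INTER_CUBIC))
E
python3 st.py 3 scene top
```

```text
time_s: 5.12
ee_pos: [523.7, 83.7, 44.5]
ee_rot: [179.8, -0.1, -7.9]
force: [0.7, -9.0, 3.6]
gripper_width: 17.9
time_s: 5.75
ee_pos: [529.7, 105.9, 44.5]
ee_rot: [179.8, -0.1, -22.9]
force: [0.2, -8.8, 4.8]
gripper_width: 17.3
time_s: 6.12
ee_pos: [534.1, 114.8, 44.5]
ee_rot: [179.9, -0.1, -28.8]
force: [0.3, -7.3, 3.9]
gripper_width: 17.4
a=-0.6749 r=89.4 peg_y=-27.49 carr_fwd=-64.49 carr_back=-50.49 tang=-6.3 rad=3.7 yawerr=-0.58 w=17.4 t=6.1
```

View pics/sc3.png

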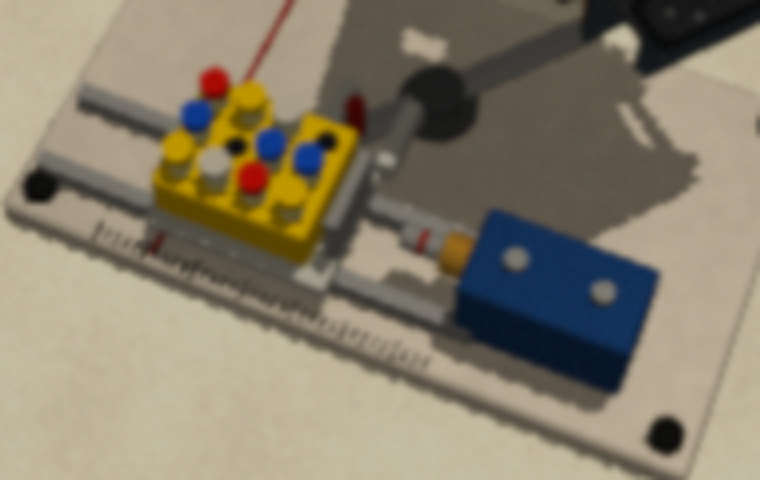

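View pics/top3.png

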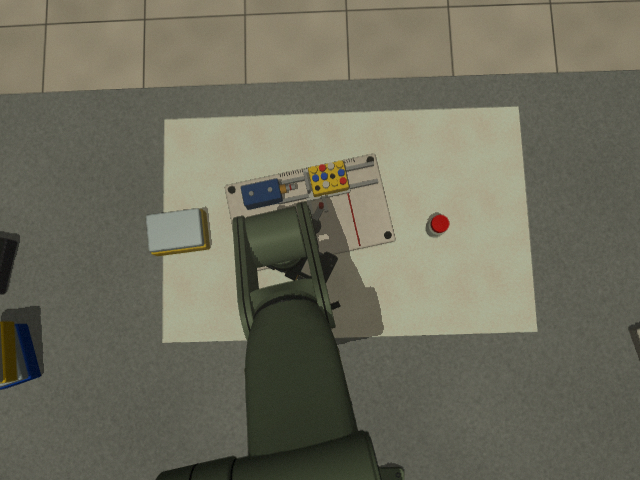

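Tail is roughly on the line, with an estimate of −50.5. I'll go a little further for margin.

```bash
python3 -m creep '{"offset":[[0.00006,-0.0035,0],[0.00006,-0.0035,0],[0,0,0],[0,0,0]],"rotation":[[0,0,2.25],[0,0,2.25],[0,0,0],[0,0,0]]}'
python3 st.py 4 scene top
python3 - <<'E'
import cv2
a=cv2.imread("pics/scene4.png")[275:345,245:365]; b=cv2.imread("pics/top4.png")[155:215,235:360]
cv2.imwrite("pics/z4s.png",cv2.resize(a,None,fx=6,fy=6,interpolation=cv2.INTER_CUBIC))
cv2.imwrite("pics/z4t.png",cv2.resize(b,None,fx=6,fy=6,interpolation=cv2.INTER_CUBIC))
E
```

```text
time_s: 6.72
ee_pos: [537.6, 120.5, 44.5]
ee_rot: [179.9, -0.2, -33.3]
force: [-0.0, -7.2, 4.0]
gripper_width: 17.7
a=-0.7504 r=89.2 peg_y=-30.01 carr_fwd=-67.01 carr_back=-53.01 tang=-6.1 rad=3.8 yawerr=-0.74 w=17.7 t=6.7
```

View pics/z4s.png

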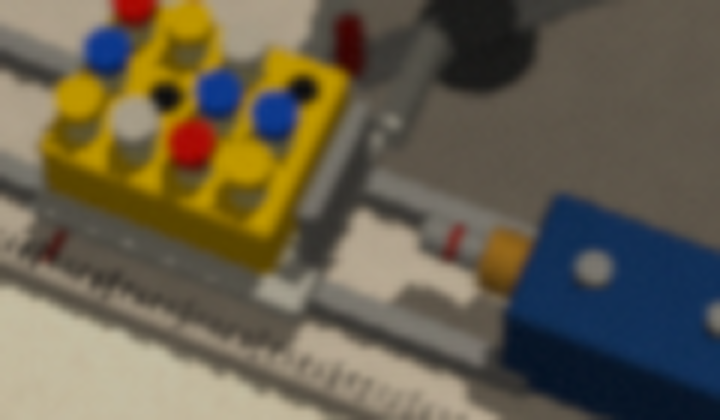

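View pics/z4t.png

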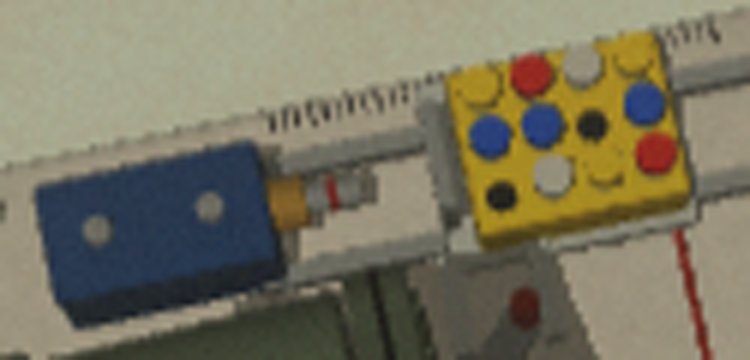

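```bash
python3 - <<'E'
from h import *
pt,ps=camera_params("top"),camera_params("scene")
th=np.radians(10.4);C=np.array([642.3,77.9,0]);R=np.array([[np.cos(th),-np.sin(th),0],[np.sin(th),np.cos(th),0],[0,0,1]])
st=lambda X:(R.T@(np.array(X)-C)).round(1)
Z=lambda u,v:(245+u/6-.4,275+v/6-.4); Y=lambda u,v:(235+u/6-.4,155+v/6-.4)
for n,s,t in(("tip",(430,235),(373,187)),("ring",(455,241),(333,192)),("bush",(487,258),(304,200))):
    X,e=two(ps,Z(*s),pt,Y(*t)); print(n,st(X),round(e,1),'z50 only: scene',st(onz(ps,Z(*s),50)),'top',st(onz(pt,Y(*t),50)))
# block top front corners (z 66): expected y=50, x=33,77 
print('blocktop front-near',st(onz(pt,Y(283,268),66)),'front-far',st(onz(pt,Y(258,141),66)))
print('blocktop scene front-near',st(onz(ps,Z(563,193),66)),'front-far',st(onz(ps,Z(508,306),66)))
E
```

```text
tip [54.1 15.7 47.2] 5.9 z50 only: scene [54.7 19.1 50. ] top [54.2 12.9 50. ]
ring [54.8 27.1 52.7] 0.1 z50 only: scene [53.6 26.7 50. ] top [55.5 27.1 50. ]
bush [54.9 37.6 49.9] 0.3 z50 only: scene [55.  37.5 50. ] top [54.9 37.7 50. ]
blocktop front-near [28.7 49.3 66. ] front-far [75.  48.7 66. ]
blocktop scene front-near [34.2 52.6 66. ] front-far [73.7 51.1 66. ]
```

The tail now covers the line: it passes under the carriage in both views, and I estimate carriage y at −53. The pin tip reads stage y of about 13–19, so first contact should come near carriage y −32 to −26. Next I go forward, taking up the play and stopping short of contact.

```bash
python3 -m creep '{"offset":[[0.00012,0.0047,0],[0.00012,0.0047,0],[0.00012,0.0047,0],[0.00012,0.0047,0],[0.00012,0.0047,0]],"rotation":[[0,0,-3],[0,0,-3],[0,0,-3],[0,0,-3],[0,0,-3]]}'; python3 st.py
python3 -m creep '{"offset":[[0.00012,0.0047,0],[0.00012,0.0047,0],[0.00012,0.0047,0],[0.00012,0.0047,0],[0.00012,0.0047,0]],"rotation":[[0,0,-3],[0,0,-3],[0,0,-3],[0,0,-3],[0,0,-3]]}'; python3 st.py
python3 -m creep '{"offset":[[0.00012,0.0047,0],[0.00012,0.0047,0],[0.00012,0.0047,0],[0.00012,0.0047,0]],"rotation":[[0,0,-3],[0,0,-3],[0,0,-3],[0,0,-3]]}'; python3 st.py
```

```text
time_s: 7.45
ee_pos: [528.0, 101.3, 44.6]
ee_rot: [-179.9, -0.1, -18.4]
force: [1.8, -0.9, 2.9]
gripper_width: 17.4
a=-0.5093 r=89.6 peg_y=-21.45 carr_fwd=-58.45 carr_back=-44.45 tang=-0.3 rad=2.0 yawerr=0.43 w=17.4 t=7.5
time_s: 8.07
ee_pos: [523.4, 80.2, 44.5]
ee_rot: [-179.8, -0.1, -3.5]
force: [-0.6, 7.4, 2.5]
gripper_width: 17.1
a=-0.2679 r=89.7 peg_y=-11.65 carr_fwd=-48.65 carr_back=-34.65 tang=7.4 rad=-1.2 yawerr=1.49 w=17.1 t=8.1
time_s: 8.57
ee_pos: [523.5, 61.6, 44.5]
ee_rot: [-179.8, -0.1, 8.6]
force: [-0.2, 8.0, 2.7]
gripper_width: 17.7
a=-0.0598 r=90.0 peg_y=-2.63 carr_fwd=-39.63 carr_back=-25.63 tang=8.0 rad=0.8 yawerr=1.59 w=17.7 t=8.6
```

```bash
python3 -m creep '{"offset":[[0.00001,0.00157,0],[0.00001,0.00157,0],[0.00001,0.00157,0],[0.00001,0.00157,0]],"rotation":[[0,0,-1],[0,0,-1],[0,0,-1],[0,0,-1]]}' >/dev/null; python3 st.py
python3 -m creep '{"offset":[[0.00001,0.00157,0],[0.00001,0.00157,0]],"rotation":[[0,0,-1],[0,0,-1]]}'>/dev/null; python3 st.py
python3 -m creep '{"offset":[[0.00001,0.00157,0],[0.00001,0.00157,0]],"rotation":[[0,0,-1],[0,0,-1]]}'>/dev/null; python3 st.py
python3 -m creep '{"offset":[[0.00001,0.00157,0],[0.00001,0.00157,0]],"rotation":[[0,0,-1],[0,0,-1]]}'>/dev/null; python3 st.py 5 scene
```

```text
a=0.0088 r=90.0 peg_y=0.39 carr_fwd=-36.61 carr_back=-22.61 tang=7.9 rad=0.1 yawerr=1.59 w=17.6 t=9.1
a=0.0425 r=90.0 peg_y=1.87 carr_fwd=-35.13 carr_back=-21.13 tang=7.7 rad=-0.7 yawerr=1.66 w=17.6 t=9.3
a=0.0771 r=90.0 peg_y=3.39 carr_fwd=-33.61 carr_back=-19.61 tang=9.3 rad=0.3 yawerr=1.68 w=17.7 t=9.6
a=0.1109 r=90.0 peg_y=4.87 carr_fwd=-32.13 carr_back=-18.13 tang=8.4 rad=-0.4 yawerr=1.75 w=18.0 t=9.8
```

View pics/sc5.png

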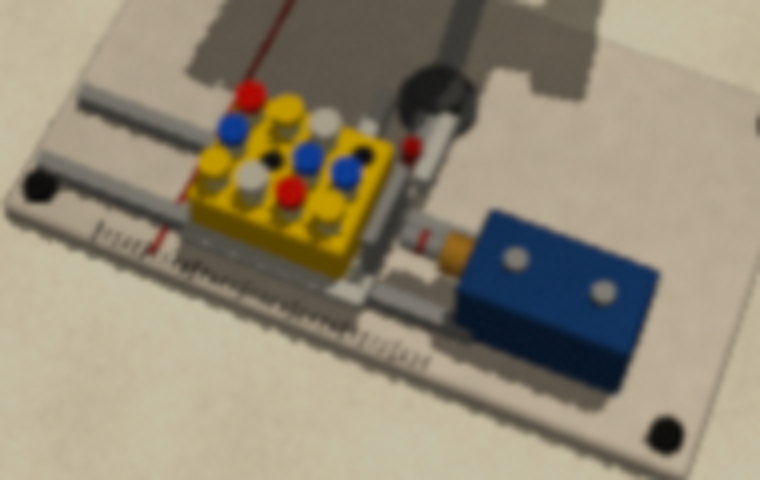

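```bash
cat > ring.py <<'E'
from h import *
import sys
def ring(im):
    w=im[305:325,310:332].astype(float)
    r=np.clip(w[...,0]-np.maximum(w[...,1],w[...,2])-15,0,None)
    ys,xs=np.mgrid[305:325,310:332]; r[:, :5]*=0
    return (r*xs).sum()/r.sum(),(r*ys).sum()/r.sum(),r.sum()
for f in sys.argv[1:]:
    print(f,np.round(ring(cv2.imread(f)[:,:,::-1]),2))
E
python3 ring.py pics/scene3.png pics/scene4.png pics/scene5.png
python3 -m creep '{"offset":[[0.00001,0.00157,0],[0.00001,0.00157,0]],"rotation":[[0,0,-1],[0,0,-1]]}'>/dev/null; python3 st.py
python3 -m creep '{"offset":[[0.00001,0.00157,0]],"rotation":[[0,0,-1]]}'>/dev/null; python3 st.py
python3 -m creep '{"offset":[[0.00001,0.00157,0]],"rotation":[[0,0,-1]]}'>/dev/null; python3 st.py 6 scene; python3 ring.py pics/scene6.png
```

```text
pics/scene3.png [ 326.01  316.64 1695.  ]
pics/scene4.png [ 326.01  316.65 1693.  ]
pics/scene5.png [ 326.03  316.67 1729.  ]
a=0.1454 r=90.1 peg_y=6.37 carr_fwd=-30.63 carr_back=-16.63 tang=8.4 rad=0.7 yawerr=1.77 w=17.2 t=10.1
a=0.1624 r=90.1 peg_y=7.11 carr_fwd=-29.89 carr_back=-15.89 tang=8.6 rad=0.1 yawerr=1.79 w=17.6 t=10.2
a=0.1793 r=90.1 peg_y=7.85 carr_fwd=-29.15 carr_back=-15.15 tang=8.8 rad=0.9 yawerr=1.82 w=18.1 t=10.4
pics/scene6.png [ 326.01  316.66 1730.  ]
```

```bash
sed -i 's/r=np.clip.*/r=np.clip(w[...,0]-w[...,1]-3*np.abs(w[...,1]-w[...,2])-12,0,None)/; s/r\[:, :5\]\*=0/r[:, :6]*=0/' ring.py
python3 ring.py pics/scene4.png pics/scene5.png pics/scene6.png
python3 -m creep '{"offset":[[0.00001,0.00157,0]],"rotation":[[0,0,-1]]}'>/dev/null; python3 st.py 7 scene; python3 ring.py pics/scene7.png
python3 -m creep '{"offset":[[0.00001,0.00157,0]],"rotation":[[0,0,-1]]}'>/dev/null; python3 st.py 8 scene; python3 ring.py pics/scene8.png
```

```text
pics/scene4.png [320.19 314.71 203.  ]
pics/scene5.png [320.15 314.89 201.  ]
pics/scene6.png [320.14 314.74 203.  ]
a=0.1963 r=90.1 peg_y=8.58 carr_fwd=-28.42 carr_back=-14.42 tang=8.3 rad=0.1 yawerr=1.85 w=17.9 t=10.6
pics/scene7.png [320.2  314.74 204.  ]
a=0.2136 r=90.1 peg_y=9.33 carr_fwd=-27.67 carr_back=-13.67 tang=9.0 rad=0.4 yawerr=1.86 w=17.5 t=10.7
pics/scene8.png [320.16 314.72 203.  ]
```

```bash

python3 -m creep '{"offset":[[0.00001,0.00157,0]],"rotation":[[0,0,-1]]}'>/dev/null; python3 st.py 9 scene; python3 ring.py pics/scene9.png
python3 -m creep '{"offset":[[0.00001,0.00157,0]],"rotation":[[0,0,-1]]}'>/dev/null; python3 st.py 10 scene; python3 ring.py pics/scene10.png
python3 -m creep '{"offset":[[0.00001,0.00157,0]],"rotation":[[0,0,-1]]}'>/dev/null; python3 st.py 11 scene; python3 ring.py pics/scene11.png
```

```text
a=0.2300 r=90.1 peg_y=10.03 carr_fwd=-26.97 carr_back=-12.97 tang=9.3 rad=0.5 yawerr=1.91 w=17.5 t=10.9
pics/scene9.png [320.48 314.85 178.  ]
a=0.2458 r=90.1 peg_y=10.71 carr_fwd=-26.29 carr_back=-12.29 tang=8.6 rad=1.1 yawerr=2.00 w=17.8 t=11.1
pics/scene10.png [320.79 315.02 185.  ]
a=0.2615 r=90.1 peg_y=11.37 carr_fwd=-25.63 carr_back=-11.63 tang=9.9 rad=1.8 yawerr=2.09 w=17.9 t=11.2
pics/scene11.png [321.07 315.   215.  ]
```

View pics/sc11.png

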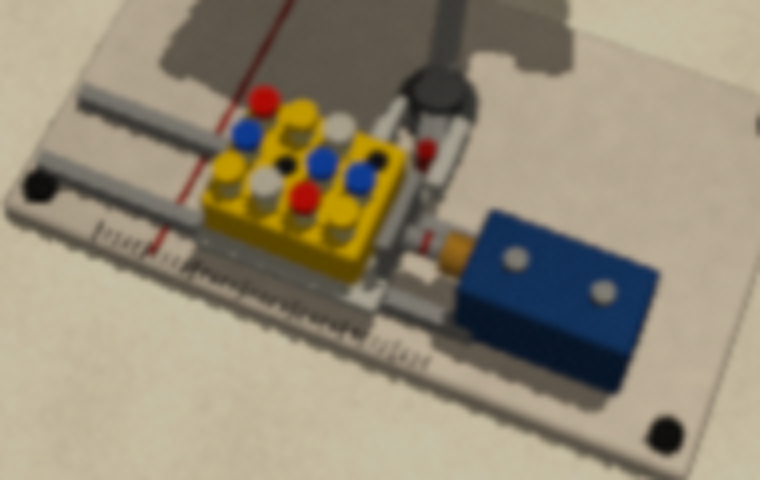

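The red ring on the pin started moving between pictures 8 and 9, so contact is at carriage estimate ≈ −27.5. The pin is pressed about 1.9 mm now. I need about 3.2 mm more.

```bash

python3 -m creep '{"offset":[[0.00001,0.00157,0],[0.00001,0.00157,0]],"rotation":[[0,0,-1],[0,0,-1]]}'>/dev/null; python3 st.py 12 scene; python3 ring.py pics/scene12.png
python3 -m creep '{"offset":[[0.00001,0.00157,0]],"rotation":[[0,0,-1]]}'>/dev/null; python3 st.py 13 scene; python3 ring.py pics/scene13.png
python3 - <<'E'
from h import *
ps=camera_params("scene");th=np.radians(10.4);c,s=np.cos(th),np.sin(th)
w=lambda x,y,z:(642.3+c*x-s*y,77.9+s*x+c*y,z)
print(proj(ps,w(55,32,56))-proj(ps,w(55,27,56)))
E
```

```text
a=0.2930 r=90.1 peg_y=12.71 carr_fwd=-24.29 carr_back=-10.29 tang=12.0 rad=1.2 yawerr=2.27 w=17.9 t=11.6
pics/scene12.png [321.84 315.19 220.  ]
a=0.3079 r=90.1 peg_y=13.34 carr_fwd=-23.66 carr_back=-9.66 tang=12.5 rad=1.4 yawerr=2.41 w=18.1 t=11.7
pics/scene13.png [322.14 315.28 176.  ]
[2.62464941 1.00615677]
```

```bash

python3 -m creep '{"offset":[[0.00001,0.0018,0],[0,0,0]],"rotation":[[0,0,-1],[0,0,0]]}'>/dev/null; python3 st.py 14 scene; python3 ring.py pics/scene14.png; python3 st.py
```

```text
a=0.3277 r=90.1 peg_y=14.16 carr_fwd=-22.84 carr_back=-8.84 tang=11.4 rad=1.4 yawerr=2.26 w=17.8 t=12.0
pics/scene14.png [322.62 315.61 220.  ]
a=0.3275 r=90.1 peg_y=14.15 carr_fwd=-22.85 carr_back=-8.85 tang=11.2 rad=1.4 yawerr=2.27 w=17.7 t=12.1
```

View pics/sc14.png

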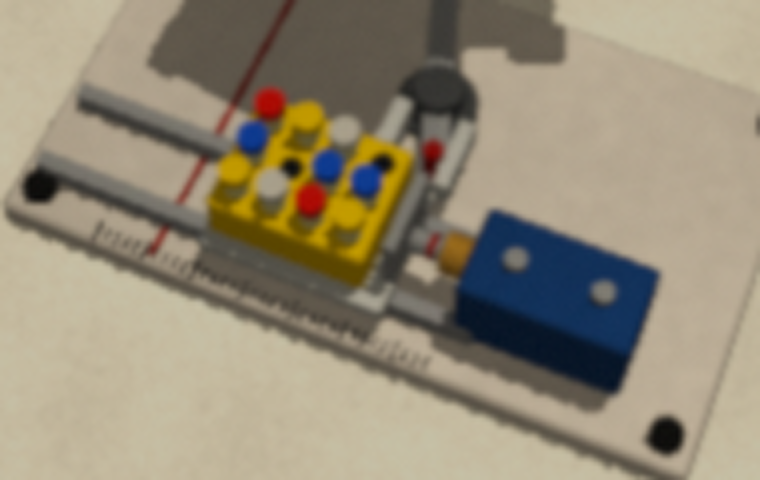

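Pin pressed about 4.7 mm by both the ring and the lever angle. One more small nudge, then I ease the stored push before opening.

```bash

python3 -m creep '{"offset":[[0.00001,0.0011,0],[0,0,0]],"rotation":[[0,0,-0.7],[0,0,0]]}'>/dev/null; python3 st.py 15 scene; python3 ring.py pics/scene15.png
python3 -m creep '{"offset":[[0,-0.001,0],[0,-0.001,0],[0,0,0]],"rotation":[[0,0,0.4],[0,0,0.4],[0,0,0]]}'>/dev/null; python3 st.py 16 scene; python3 ring.py pics/scene16.png
```

```text
a=0.3372 r=90.1 peg_y=14.56 carr_fwd=-22.44 carr_back=-8.44 tang=11.8 rad=2.2 yawerr=2.41 w=17.8 t=12.3
pics/scene15.png [322.76 315.48 192.  ]
a=0.3314 r=90.1 peg_y=14.32 carr_fwd=-22.68 carr_back=-8.68 tang=7.8 rad=0.1 yawerr=2.01 w=17.1 t=12.8
pics/scene16.png [322.85 315.33 179.  ]
```

```bash

python3 -m creep '{"offset":[[0,-0.0008,0],[0,-0.0008,0],[0,0,0]],"rotation":[[0,0,0.3],[0,0,0.3],[0,0,0]]}'>/dev/null; python3 st.py
python3 -m creep '{"offset":[[0,0,0],[0,0,0],[0,0,0]],"rotation":[[0,0,0],[0,0,0],[0,0,0]]}' 0.6; python3 st.py 17 scene wrist; python3 ring.py pics/scene17.png
```

```text
a=0.3270 r=90.1 peg_y=14.13 carr_fwd=-22.87 carr_back=-8.87 tang=4.0 rad=-0.4 yawerr=1.71 w=17.8 t=13.2
time_s: 13.55
ee_pos: [534.1, 27.6, 43.7]
ee_rot: [-180.0, 0.0, 30.9]
force: [1.0, -0.3, -0.3]
gripper_width: 36.3
a=0.3373 r=90.6 peg_y=14.56 carr_fwd=-22.44 carr_back=-8.44 tang=-0.8 rad=0.7 yawerr=1.14 w=36.3 t=13.6
pics/scene17.png [322.77 315.6  181.  ]
```

View pics/wrist17.png

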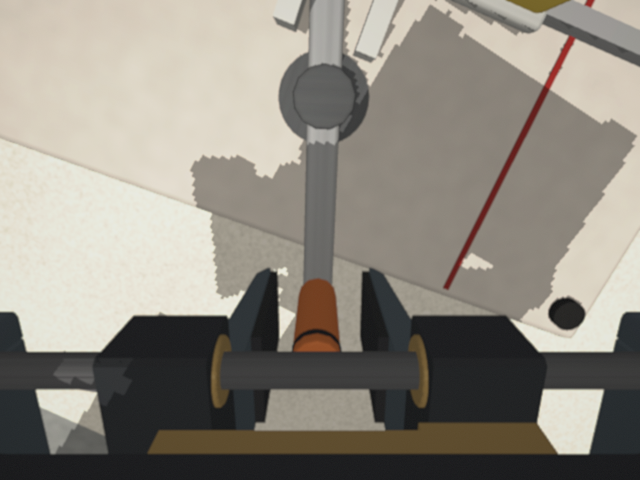

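View pics/sc17.png

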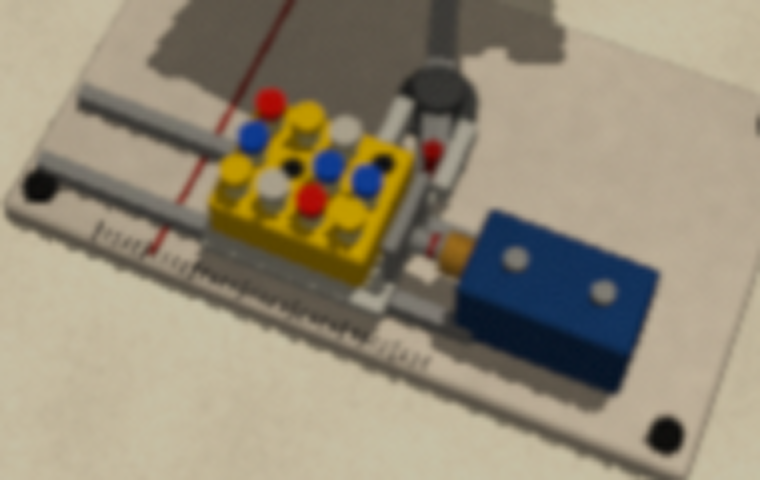

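Released, with the fingers clear on both sides and the pin ring unmoved. I'll go straight up and check.

```bash

python3 -m creep '{"offset":[[0,0,-0.03],[0,0,-0.045],[0,0,-0.045],[0,0,-0.05],[0,0,0]],"rotation":[[0,0,0],[0,0,0],[0,0,0],[0,0,0],[0,0,0]]}'
python3 st.py 18 scene wrist; python3 ring.py pics/scene18.png
python3 - <<'E'
from h import *
import cv2
p=camera_params("wrist"); im=cv2.imread("pics/wrist18.png")[:,:,::-1].copy(); H=hsv(im)
th=np.radians(10.4);C=np.array([642.3,77.9,0]);R=np.array([[np.cos(th),-np.sin(th),0],[np.sin(th),np.cos(th),0],[0,0,1]])
st=lambda X:(R.T@(np.array(X)-C)).round(1)
for b in blobs((H[...,0]>=5)&(H[...,0]<=14)&(H[...,1]>170)&(H[...,2]>120),60): 
    k=st(onz(p,b[0],86)); print('knob',b[0],k,'a',np.arctan2(-k[1],-30-k[0]))
for b in blobs(((H[...,0]<4)|(H[...,0]>174))&(H[...,1]>130)&(H[...,2]>60)&(np.arange(480)[:,None]<150),10): print('red',b[0],b[1],st(onz(p,b[0],54)))
cv2.imwrite("pics/w18z.png",cv2.resize(im[0:130,240:400,::-1],None,fx=4.5,fy=4.5,interpolation=cv2.INTER_CUBIC))
E
```

```text
time_s: 14.28
ee_pos: [536.7, 27.8, 218.2]
ee_rot: [179.7, -0.5, 30.9]
force: [0.2, 0.3, -0.1]
gripper_width: 36.6
a=0.3497 r=88.3 peg_y=15.07 carr_fwd=-21.93 carr_back=-7.93 tang=0.1 rad=0.3 yawerr=0.43 w=36.6 t=14.3
pics/scene18.png [322.77 315.58 188.  ]
knob [316.9 229.1] [-118.2  -28.9   86. ] a 0.31663986635435554
red [480.3   3.3] 16 [ 68.9 -82.3  54. ]
red [433.6  35.4] 354 [ 38.7 -60.2  54. ]
red [463.8  41.4] 77 [ 42.7 -82.3  54. ]
red [322.5  43. ] 166 [ 6. 13. 54.]
red [433.4 111.3] 141 [ -8.9 -82.3  54. ]
```

View pics/w18z.png

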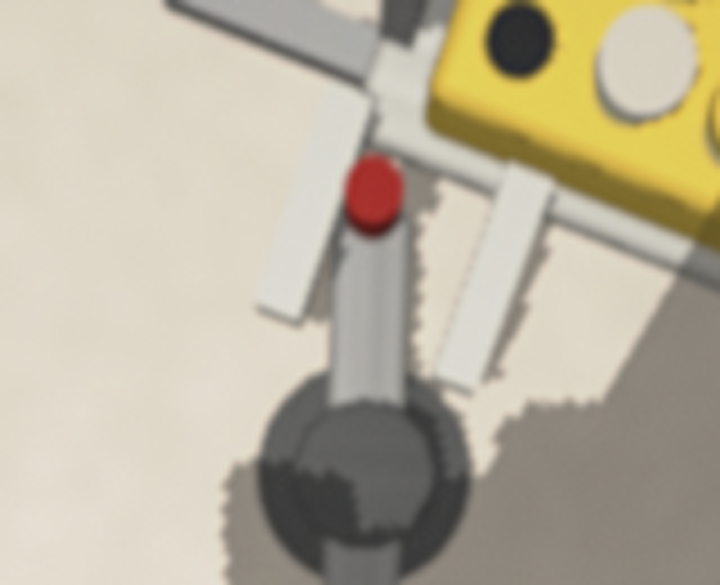

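View pics/scene18.png

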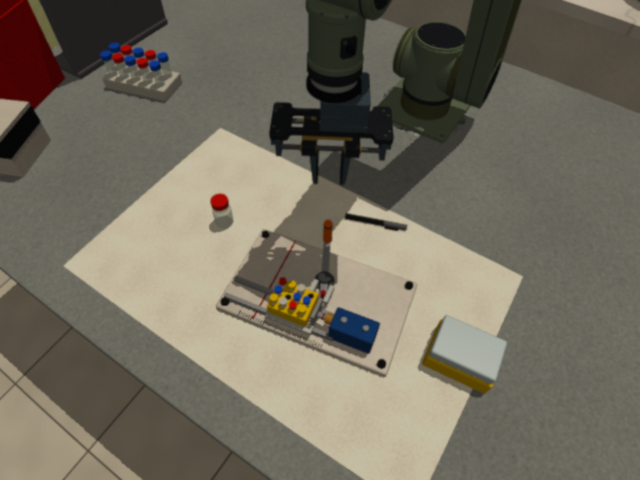

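```bash

python3 st.py 19 scene wrist
python3 - <<'E'
from h import *
def cen(f,box):
    x0,y0,x1,y1=box; w=cv2.imread(f)[y0:y1,x0:x1,::-1].astype(float)
    r=np.clip(w[...,0]-w[...,1]-3*np.abs(w[...,1]-w[...,2])-25,0,None); ys,xs=np.mgrid[y0:y1,x0:x1]
    return np.round([(r*xs).sum()/r.sum(),(r*ys).sum()/r.sum(),r.sum()],2)
for i in (12,13,14,15,16,17,18,19): print(i,'peg',cen(f"pics/scene{i}.png",(317,285,330,300)),'ringcap',cen(f"pics/scene{i}.png",(286,298,299,312)))
im=cv2.imread("pics/wrist19.png")[:,:,::-1].copy();H=hsv(im);p=camera_params("wrist")
th=np.radians(10.4);C=np.array([642.3,77.9,0]);R=np.array([[np.cos(th),-np.sin(th),0],[np.sin(th),np.cos(th),0],[0,0,1]])
st=lambda X:(R.T@(np.array(X)-C)).round(1)
for b in blobs((H[...,0]>=5)&(H[...,0]<=14)&(H[...,1]>170)&(H[...,2]>120),60): 
    k=st(onz(p,b[0],86)); print('knob',b[0],k,'a',np.arctan2(-k[1],-30-k[0]))
cv2.imwrite("pics/w19z.png",cv2.resize(im[10:90,280:380,::-1],None,fx=7,fy=7,interpolation=cv2.INTER_CUBIC))
E
```

```text
a=0.3349 r=90.7 peg_y=14.46 carr_fwd=-22.54 carr_back=-8.54 tang=-0.1 rad=0.2 yawerr=1.28 w=36.9 t=14.4
12 peg [ 321.85  292.41 1014.  ] ringcap [ 291.51  304.18 3194.  ]
13 peg [ 322.19  292.29 1003.  ] ringcap [ 291.92  304.41 3140.  ]
14 peg [322.67 292.5  998.  ] ringcap [ 292.31  304.59 3169.  ]
15 peg [ 322.88  292.32 1024.  ] ringcap [ 292.45  304.63 3263.  ]
16 peg [ 322.78  292.44 1006.  ] ringcap [ 292.45  304.64 3255.  ]
17 peg [ 322.65  292.4  1038.  ] ringcap [ 292.45  304.65 3289.  ]
18 peg [ 322.63  292.41 1018.  ] ringcap [ 292.48  304.64 3224.  ]
19 peg [ 322.64  292.41 1022.  ] ringcap [ 292.45  304.65 3245.  ]
knob [318.7 227.1] [-117.   -29.3   86. ] a 0.3248507855939144
```

View pics/w19z.png

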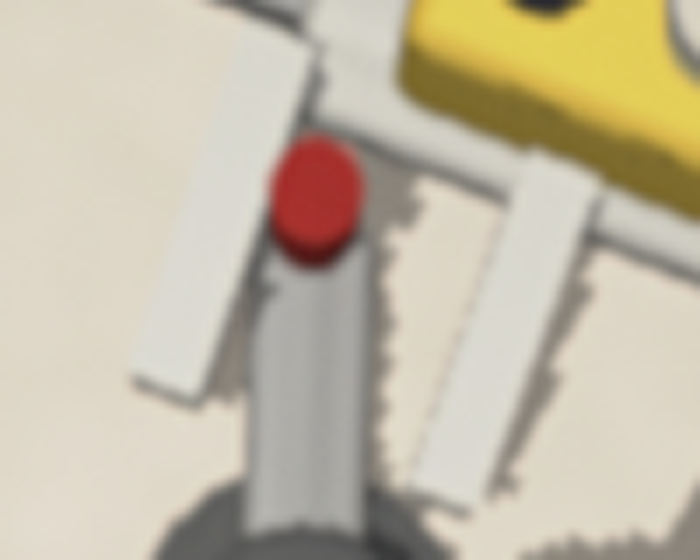

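```bash
python3 -c "
from workcell import env
env.job_done()"
```

```text
the job is handed in; nothing more can be done
```

I finished the job and handed it in at about 14.5 s of the 64 s. No verdict is reported, so the results below are from my own checks.

- **Draw back:** Gripping only the knob, I drew the carriage back to about y = −53 mm. Both views showed the tail over the red line.
- **Forward:** I brought it up in one direction only. The red ring on the pin showed first contact at about −27.5 mm. I stopped with the pin pressed in about 5 mm, or about 7.5 N.
- **Release:** I eased the push, opened the fingers and rose clear. The carriage and pin did not move during this, and in the last pictures the arm touches nothing. The jar, tip box and pen look untouched, though I did not measure them.

**Checks that disagreed or were not perfect:**
- The wrist force put the pin press at about 4–5.5 mm, a noisy figure. The ring and the lever angle both gave about 5 mm.
- The first pin tip estimate from the images was spread over 13–19 mm along the stage, so I relied on the ring and the lever angle instead.
- Easing off let the peg fall back by about 0.4 mm from the front wall, within the allowed 1.5 mm. In the last wrist picture it looks as if it bears on the wall.

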